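# Prove the dowel shear's handle and lock its length stop at the cursor

### The arm

A 7-joint arm with a two-finger parallel gripper is mounted at the origin on a cart in front of the work surface, level with it; the furniture and walls round the work are solid. World frame = base frame: x ahead of the robot, y to its left, z up, the work surface at z = 0. Lengths are in mm, angles in rad, forces in N, time in s.
With the tool pointing down it reaches from about 400 to 850 mm from the base axis. Payload 10.4 kg.
Tool frame: the origin (TCP) lies between the finger pads; the fingertips stand 8 mm ahead of it and the grasp point (between the pads) lies 11 mm behind it; z points along the fingers, y is the line along which they close (so a half turn about z gives the same grasp; the last joint's range is limited). The gripper opens to 87 mm and grips with 3 to 60 N. Pads are 19 mm wide; open, the fingers measure 117 mm over their backs; the gripper's body (75 mm by 190 mm) begins 51 mm behind the grasp point.
Start: joints at [1.175, 0.332, -0.065, 1.46, 0.022, 1.35, -0.088], TCP at [227.663, -582.083, 230.576] pointing down, gripper open.
Joint ranges: [-2.6, 2.6], [-0.5, 2.12], [-1.47, 1.34], [0.16, 2.42], [-1.27, 4.41], [0.06, 2.06], [-2.6, 2.6]. Speed limits (rad/s): [2.22, 2.22, 2.79, 2.79, 3.14, 3.14, 3.14].

### API

Orientations are given as a unit quaternion [x, y, z, w].
In Python, from plant import env gives the robot as it stands.
- The arm moves only by the shell command python3 -m pendant 'ROWS' [FORCE]. ROWS is JSON, one flat list of numbers, 7 for each row, row after row: the turn, a rotation vector about the world's x, y, z in units of 8 degrees (1.0 is 8 degrees), then the shift along the world's x, y, z in units of 50 mm (1.0 is 50 mm), then the opening, from 0 (shut) to 1 (fully open). In form: [rx, ry, rz, tx, ty, tz, fingers, rx, ry, rz, tx, ty, tz, fingers, ...]. A call has exactly 8 rows; each row shifts and turns the commanded pose from where the row before left it; what a row does not reach is not made up. A row lasts 1/10 s, in which the tool goes at most 50 mm and 8.59 degrees, less where a joint would pass 70% of its speed; a pose out of reach is approached as far as the arm can. A call is refused whole if a number of a shift passes 1 or a number of a turn 1, either way. A call with a gripper value outside its range is refused whole. The fingers move at their own pace and stop on an object; FORCE is the grip in N (left out, the last holds). Time passes only in rows, so rows that do not move let the fingers close, or fill a call up. It gives the time, the measured TCP pose, the force, the opening and the grip force at its end, in the units of the state.
- env.state(): the state, without advancing time (a new reading comes with each control period).
- env.get_image(name): name is "scene" or "top"; returns the picture (400x640x3 uint8, red, green, blue); there is no depth.
- env.camera_info(name): a dict with "intrinsics" (3x3 intrinsics, pixels), "rvec" (rotation vector, rad) and "tvec" (3), from world to camera coordinates, as OpenCV has them. Camera axes: x right, y down, z forward; pixel columns grow to the right and rows downward; lengths in mm; the calibration is good to about 2 mm. A picture is of the moment at which its call begins. camera_info takes no time and is no camera call.
- env.finish_job(): hands the job in; it is judged then, once.
The state is a dict: "time_s": time; "joint_pos": joint angles; "joint_vel": joint speeds; "joint_torque": joint torques, N m; "tool_pos": TCP position; "ee_rot": TCP orientation; "wrist_force": force on the tool from outside, world axes, zero at the start; "torque": the same for the moment, N m; "finger_gap": finger opening in mm; "finger_force": force on a finger pad.
Only numpy, scipy, OpenCV 4.12 (cv2) and the standard library are available. Lean on these libraries where they do the work, as an engineer would, in place of code of your own. Each camera call takes 0.05 s, during which the arm holds its last target. There are 200 camera calls.

### The job

Get the green dowel shear ready for the next batch. First work its black sprung handle all the way down to its stop and let it come right back up, so we know the blade runs free and returns. Then draw the spring-loaded steel stop leg out until its stop plate stands over the white line of the red cursor on the scale and, while you hold the leg there, close the red cam lever fully against the leg; finish still holding on, with leg and closed lever squeezed together in the gripper so that I can check the length, and leave the other things on the table where they are.

Things in the scene. Friction and masses are not known exactly. Their poses are not given: they have to be found in the camera images.
- dowel_shear: Green hand-lever dowel shear, fixed. Origin on the table under the stop leg's axis; own y runs along leg and rail, outward to the robot's left, x away from the robot (yaw up to 0.25). In mm: head x 42..125, y -76..-22, top z 139, its handle above and in front; collar guiding the leg and carrying the cam x -44..20, y 18..62, top z 84; rail y 60..255, 46 wide, top z 18, bare but for the cursor.
- shear_handle (a joint): Swing of the black handle, rad: 0 = up at rest, 0.62 = down at its stop. Axis along the shear's y at x 105, y -49, z 117 mm in its frame. At 0 the handle points to the robot, rising 40 degrees above level; at the stop 4.5 degrees. A spring returns it: about 6 N at the grip starts it down, about 8 N brings it to the stop.
- handle_grip (a point): Middle of the round black handle grip (25 mm thick, 92 mm long along the handle), 175 mm from the handle's axis, on the grip's own axis. At rest it is about 230 mm above the table. Push down on it or grasp it across.
- leg_slide (a joint): How far the stop leg is drawn out, m: 0 = fully in, 0.065 = end of travel. A spring (about 4 N in, 5 N out) always draws it back in unless it is held or locked.
- stop_leg: Steel stop leg, bar 14 x 14 mm, axis at x 0, z 56 mm in the shear's frame, sliding along y. Its outer end carries the upright stop plate: 6 mm thick (y), z 34..78 mm, from x -7 (flush with the leg on the robot's side) to x +75 mm, so a finger beside the leg on the far side hooks behind the plate and draws the leg out. Origin: middle of the plate's thickness, on the leg's axis.
- stop_plate (a point): Middle of the stop plate's thickness, on the leg's axis, 56 mm above the table: the point to bring over the cursor's line. With the leg fully in it is at y = 105 mm in the shear's frame, 43 mm outside the collar.
- length_cursor: Red cursor clip over the rail, fixed, at the length wanted (y 127..151 mm in the shear's frame, so the leg must come out 22..46 mm): 45 x 12 mm, top z 22 mm, white line across its middle. Origin on the table under that line and under the leg's axis; axes as the shear's. Right length: the middle of the stop plate over the line (same y).
- cam_hinge (a joint): Swing of the red cam lever about its upright axis (x -26, y 45 mm in the shear's frame), rad: 0 = shut along the leg; grows as the tip swings out toward the robot, at most 0.5. Starts at 0.38 to 0.45 and stays where left. From about 0.36 inward the cam presses on the leg and drags it inward, so hold the leg; about 5 N at the tip closes it; dead centre at 0.12.
- cam_lever: The red cam lever: 9 mm thick, z 48..67 mm, reaching 93 mm outward (+y) from its axis. Shut, it lies along the robot's side of the leg, its middle 12.5 mm from the leg's axis and 1 mm clear of the leg: leg and lever together are 24 mm wide. The stop plate does not reach in front of it. Origin on the lever's axis.
- cam_tip (a point): Point near the free end of the red cam lever, 90 mm outward from its axis along y when shut, at mid thickness. Open, it stands 45 to 55 mm from the leg's axis, on the robot's side.
- folding_rule: Bystander: closed folding rule, 239 mm long, left of the shear.
- dowel_1: Bystander: beech dowel 16 x 120 mm, lying loose behind and left of the rail.
- dowel_2: Bystander: beech dowel 16 x 132 mm, lying next to the other dowel.
- carpenter_pencil: Bystander: green carpenter's pencil, 184 mm.
- glue_bottle: Bystander: white glue bottle 200 mm tall with a red cap, behind the shear.
- cork_block: Bystander: cork sanding block 115 x 62 x 39 mm, right of the shear.
- screw_tin: Bystander: open round tin of screws, 75 mm wide, 49 mm tall, right of the shear.

How it is judged:
By the outcome, as a careful person would: the job done as asked, in the order asked, and still so for the second after the job is handed in, while the arm keeps its last pose, push and grip.
It also fails if it takes over 54 s, if anything falls off the work surface, if the arm or the gripper's body presses on something with over 40 N, if the wrist force passes 120 N, or if a joint passes its speed limit or range.

## Working session

There is one attempt and no reset: what is moved stays moved. The work goes in short steps, Python scripts to look and compute and a shell command to move; the robot and the scene stay as the last step left them, time stands still between calls to the robot, and variables do not carry over. Pictures are saved under pics/ and viewed, at most 12 in all, crops included, and the job is handed in when it is done.

```bash
mkdir -p pics; ls; python3 - <<'E'
from plant import env
import cv2,numpy as np
for n in("scene","top"):
    im=env.get_image(n); np.save(f"pics/{n}.npy",im); cv2.imwrite(f"pics/{n}0.png",im[:,:,::-1])
    c=env.camera_info(n); print(n,c)
print(env.state())
E
```

```text
pics
scene {'intrinsics': array([[401.95508409,   0.        , 322.1542837 ],
       [  0.        , 401.95508409, 199.85226516],
       [  0.        ,   0.        ,   1.        ]]), 'rvec': array([ 0.75633509, -2.48122728,  1.24182099]), 'tvec': array([ 535.98562682,  328.25352226, 1181.46443064])}
top {'intrinsics': array([[468.59246504,   0.        , 317.39401581],
       [  0.        , 468.59246504, 199.47167098],
       [  0.        ,   0.        ,   1.        ]]), 'rvec': array([ 2.17538471, -2.11030819,  0.17446746]), 'tvec': array([ -11.91054951,  649.73068578, 1861.34057559])}
{'time_s': 0.1, 'joint_pos': array([ 1.17541234,  0.33282816, -0.0646758 ,  1.46084347,  0.02163934,
        1.349906  , -0.08850688]), 'joint_vel': array([ 0.00024452, -0.0017849 , -0.00113889, -0.00200581,  0.0001053 ,
       -0.00045595, -0.00184071]), 'joint_torque': array([ 1.11017336e-03, -6.24548006e+01,  2.42992979e-02, -3.90714097e+01,
       -6.14622189e-02,  3.66440148e-02,  6.70612894e-05]), 'tool_pos': array([ 227.48153841, -581.77501333,  229.82789739]), 'ee_rot': array([ 9.82679245e-01,  1.85313483e-01, -1.70025391e-04, -6.21611747e-04]), 'wrist_force': array([ 0.12099846,  0.49695269, -0.71426559]), 'torque': array([ 0.01018517, -0.0110892 ,  0.04043039]), 'finger_force': 0.0, 'finger_gap': 87.06920937368974}
```

View pics/scene0.png

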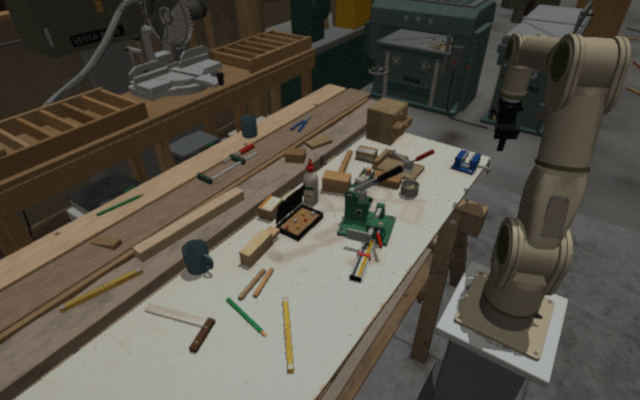

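View pics/top0.png

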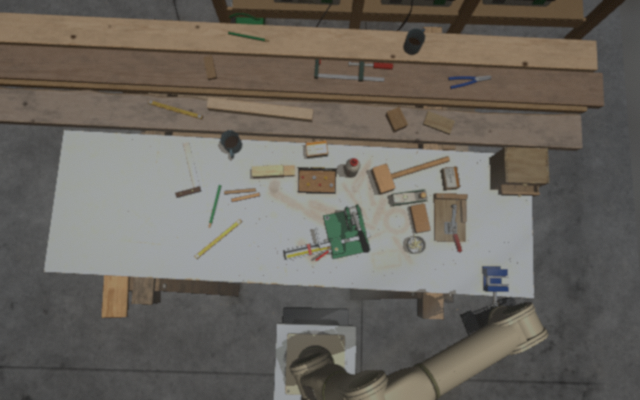

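The scene picture shows the shear at about (365,220), with its black handle from (350,190) to (405,170). In the top view, the shear is at about (345,232) with the rail running to (285,252). I'll enlarge both.

```bash
python3 - <<'E'
import cv2,numpy as np
s=np.load("pics/scene.npy")[150:290,325:445,::-1]; t=np.load("pics/top.npy")[190:270,275:380,::-1]
a=cv2.resize(s,None,fx=4.2,fy=4.2,interpolation=3);cv2.imwrite("pics/s1.png",cv2.convertScaleAbs(a,alpha=1.5))
b=cv2.resize(t,None,fx=7,fy=7,interpolation=3);cv2.imwrite("pics/t1.png",cv2.convertScaleAbs(b,alpha=1.5))
E
```

```text
(no output)
```

View pics/s1.png

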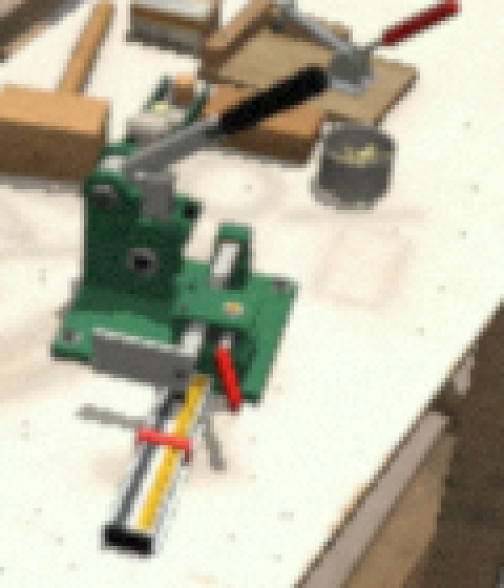

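View pics/t1.png

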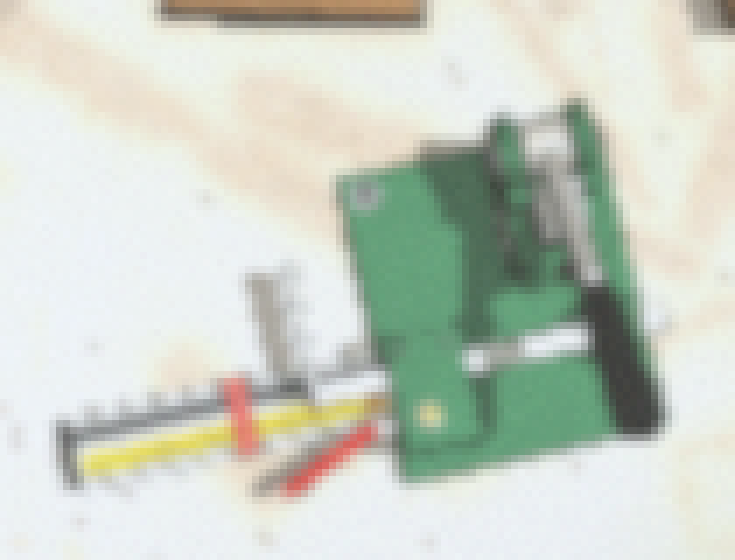

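In the enlarged crops, the handle grip runs (222,125)–(325,80) in the scene crop. The cursor centre is at (165,441) in the scene crop and (241,416) in the top crop. The lever tip is at (240,400) and (293,488), and the rail end is at (103..152,535) and (57..66,425..488). I'll fit the shear's pose from these.

```bash
cat > fit.py <<'E'
import cv2,numpy as np
from scipy.optimize import least_squares
from plant import env
cam={n:env.camera_info(n) for n in("scene","top")}
proj=lambda n,P:cv2.projectPoints(np.array(P,float).reshape(-1,3),cam[n]["rvec"],cam[n]["tvec"],cam[n]["intrinsics"],None)[0][:,0]
def W(q,P):
    c,s=np.cos(q[2]),np.sin(q[2]); return np.array([q[0]+c*P[0]-s*P[1],q[1]+s*P[0]+c*P[1],P[2]])
def H(r,a=0): 
    e=np.deg2rad(40)-a; return (105-r*np.cos(e),-49,117+r*np.sin(e))
def tip(a,d,z): return (-26+13.5-d*np.sin(a),45+d*np.cos(a),z)
E
cat > f1.py <<'E'
from fit import *
def pts(q):
    c,a=q[3],q[4]
    return [("top",(57,425),(23,255,18)),("top",(66,488),(-23,255,18)),("top",(262,273),(75,105,78)),("top",(241,416),(0,c,22)),
     ("top",(293,488),tip(a,91,67)),("top",(622,360),H(175)),("scene",(273,101),H(175)),
     ("scene",(165,439),(0,c,22)),("scene",(103,528),(23,255,18)),("scene",(152,538),(-23,255,18)),("scene",(82,408),(75,105,78)),("scene",(240,400),tip(a,91,60))]
def px(n,u): return (np.array(u)+.5)/(7 if n=="top" else 4.2)-.5+((275,190) if n=="top" else (325,150))
f=lambda q:np.concatenate([proj(n,W(q,P))[0]-px(n,u) for n,u,P in pts(q)])
r=least_squares(f,[550,0,0,139,.4],x_scale=[10,10,.1,10,.1],loss="soft_l1"); q=r.x
print(q.round(3));print(f(q).reshape(-1,2).round(1))
for k,P in dict(grip=H(175),gripdn=H(175,.62),plate=(0,105,56),goal=(0,q[3],56),tip=tip(q[4],90,57)).items(): print(k,W(q,P).round(1))
E
python3 f1.py
```

```text
[ 4.90164e+02 -1.03343e+02  2.68000e-01  1.47283e+02  4.52000e-01]
[[ -1.4  -1. ]
 [ -0.1   1. ]
 [  2.1  -1.7]
 [ -0.7  -0.5]
 [ -0.1   0.2]
 [ -1.5  -0.5]
 [  0.3  -1. ]
 [  0.2  -0.6]
 [ -0.4   0.3]
 [  2.1   1.4]
 [  2.3 -18.4]
 [ -0.1  -0.2]]
grip [ 475.1 -158.3  229.5]
gripdn [ 436.2 -169.   130.7]
plate [462.4  -2.1  56. ]
goal [451.2  38.7  56. ]
tip [406.8   4.4  57. ]
```

The grey strips are shadows. The real plate top in the scene crop runs (93,332)–(188,350), so I'll refit with that.

```bash
sed -i 's/("scene",(82,408)/("scene",(93,331)/; s/("top",(262,273)/("top",(290,270)/' f1.py; python3 f1.py; python3 - <<'E'
import re,io,contextlib
src=open('f1.py').read()
with contextlib.redirect_stdout(io.StringIO()): exec(src)
import numpy as np,cv2
# overlay
im={n:np.load(f"pics/{n}.npy")[:,:,::-1] for n in("scene","top")}
S=cv2.resize(im["scene"][150:290,325:445],None,fx=4.2,fy=4.2,interpolation=3);T=cv2.resize(im["top"][190:270,275:380],None,fx=4.2,fy=4.2,interpolation=3)
def box(x0,x1,y0,y1,z): return [(x0,y0,z),(x1,y0,z),(x1,y1,z),(x0,y1,z)]
sh=[box(-23,23,60,255,18),box(-7,75,102,108,78),box(-7,75,102,108,34),box(-22.5,22.5,q[3]-6,q[3]+6,22),box(-44,20,18,62,84),box(42,125,-76,-22,139),[H(129),H(221)],[tip(q[4],0,67),tip(q[4],93,67)]]
for n,I,o in(("scene",S,(325,150)),("top",T,(275,190))):
    for b in sh:
        p=np.array([proj(n,W(q,P))[0] for P in b]); p=(p-o+.5)*4.2-.5
        cv2.polylines(I,[p.round().astype(int)],True,(255,0,255),1)
w=max(S.shape[1],0); T2=np.zeros((S.shape[0],T.shape[1],3),np.uint8);T2[:T.shape[0]]=T
o=np.hstack([S,T2]);print(o.shape)
o=cv2.convertScaleAbs(o,alpha=1.5);o=cv2.resize(o,(799,int(o.shape[0]*799/o.shape[1])));cv2.imwrite("pics/ov.png",o)
E
```

```text
[ 4.88832e+02 -1.06261e+02  2.58000e-01  1.49801e+02  4.37000e-01]
[[-0.8 -1.3]
 [ 0.4  0.8]
 [-1.1 -1.2]
 [-0.7 -0.4]
 [ 0.2  0. ]
 [-0.8  0.1]
 [ 1.2 -1.2]
 [ 0.3 -0.5]
 [-0.4 -0.3]
 [ 2.1  0.9]
 [ 0.3 -0.6]
 [-0.1 -0.5]]
grip [ 473.2 -161.1  229.5]
gripdn [ 434.2 -171.4  130.7]
plate [462.1  -4.7  56. ]
goal [450.6  38.6  56. ]
tip [407.6   3.2  57. ]
(588, 945, 3)
```

View pics/ov.png

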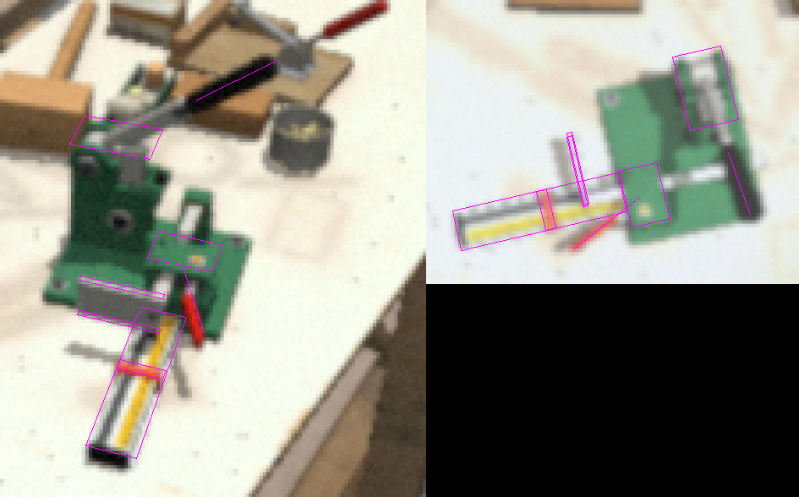

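The overlay matches the head, collar, plate, cursor and grip to within about 1 px. I'll correct the lever geometry and bound the yaw, then approach the handle.

```bash
sed -i 's/^def tip.*/def tip(a,d,z): c,s=np.cos(a),np.sin(a); return (-26+13.5*c-d*s,45+d*c+13.5*s,z)/' fit.py; sed -i 's/loss="soft_l1"/bounds=([300,-300,-.25,127,.38],[700,300,.25,151,.45])/' f1.py; python3 f1.py
```

```text
[ 4.88547e+02 -1.07370e+02  2.50000e-01  1.50623e+02  4.43000e-01]
[[-0.5 -1.7]
 [ 0.5  0.4]
 [-0.7 -1.4]
 [-0.7 -0.6]
 [-1.   0.6]
 [-0.5  0.3]
 [ 1.5 -1.3]
 [ 0.1 -0.6]
 [-0.7 -0.7]
 [ 1.7  0.6]
 [ 0.3 -0.9]
 [-0.1  0.6]]
grip [ 472.5 -162.   229.5]
gripdn [ 433.4 -172.   130.7]
plate [462.6  -5.6  56. ]
goal [451.3  38.6  56. ]
tip [405.1   7.7  57. ]
```

```bash
python3 -m pendant '[0,0,0,0.2,0.4,1,1, 0,0,-0.4,0.6,0.9,0.6,1, 0,0,-0.5,0.6,1,0,1, 0,0,0,0.6,1,0,1, 0,0,0,0.6,1,0,1, 0,0,0,0.6,1,0,1, 0,0,0,0.6,1,0,1, 0,0,0,0.6,1,0,1]' 20
```

```text
time_s: 0.9
tool_pos: [415.9, -268.3, 300.4]
ee_rot: [0.992, 0.123, -0.0, 0.0]
wrist_force: [2.1, -1.1, -0.1]
finger_gap: 87.1
finger_force: 0.0
```

```bash
python3 -m pendant '[0,0,0,0.4,0.8,0,1, 0,0,0,0,0.2,0,1, 0,0,0,0,0,0,1, 0,0,0,0,0,0,1, 0,0,0,0,0,0,1, 0,0,0,0,0,0,1, 0,0,0,0,0,0,1, 0,0,0,0,0,0,1]'
```

```text
time_s: 1.7
tool_pos: [435.2, -220.6, 300.4]
ee_rot: [0.992, 0.123, -0.0, -0.0]
wrist_force: [1.3, 0.3, 0.2]
finger_gap: 86.9
finger_force: 0.0
```

```bash
python3 -m pendant '[0,0,0,0.4,0.5,0,1, 0,0,0,0.35,0.65,0,1, 0,0,0,0,0,0,1, 0,0,0,0,0,-0.4,1, 0,0,0,0,0,-0.4,1, 0,0,0,0,0,-0.4,1, 0,0,0,0,0,-0.2,1, 0,0,0,0,0,0,1]'
```

```text
time_s: 2.5
tool_pos: [472.2, -162.7, 229.4]
ee_rot: [0.992, 0.123, -0.001, -0.001]
wrist_force: [-0.1, -0.1, -0.0]
finger_gap: 87.1
finger_force: 0.0
```

```bash
python3 -m pendant '[0,0,0,0,0,0,0, 0,0,0,0,0,0,0, 0,0,0,0,0,0,0, 0,0,0,0,0,0,0, 0,0,0,0,0,0,0, 0,0,0,0,0,0,0, 0,0,0,0,0,0,0, 0,0,0,0,0,0,0]' 15; python3 - <<'E'
from plant import env
import cv2,numpy as np
s=env.get_image("scene")[130:260,340:470,::-1];t=env.get_image("top")[170:270,300:400,::-1]
o=np.hstack([cv2.resize(s,(400,400),interpolation=3),cv2.resize(t,(400,400),interpolation=3)])
cv2.imwrite("pics/g.png",cv2.convertScaleAbs(o,alpha=1.5))
E
```

```text
time_s: 3.3
tool_pos: [472.9, -162.7, 230.5]
ee_rot: [0.992, 0.123, 0.0, 0.0]
wrist_force: [0.2, 0.6, 0.3]
finger_gap: 31.2
finger_force: 0.0
```

View pics/g.png

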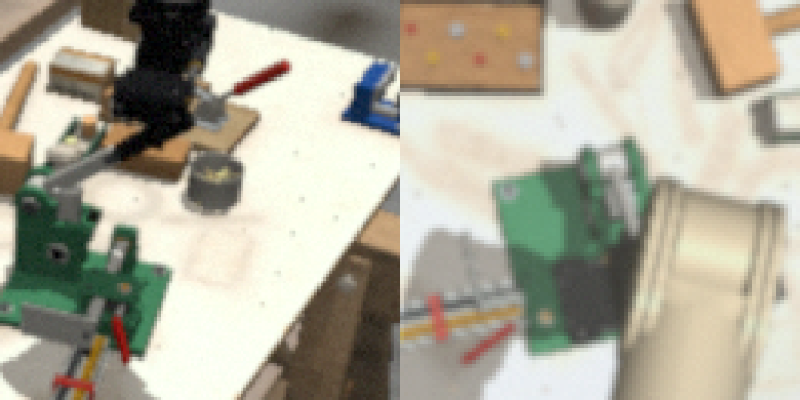

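The gripper straddles the black grip in both views, at about (155,115) in the left half. The fingers are still closing, so I'll finish closing and swing the handle down along its arc.

```bash
python3 -m pendant '[0,0,0,0,0,0,0, 0,0,0,0,0,0,0, 0,0,0,0,0,0,0, 0,0,0,-0.18,-0.046,-0.242,0, 0,0,0,-0.159,-0.04,-0.258,0, 0,0,0,-0.137,-0.035,-0.271,0, 0,0,0,-0.113,-0.029,-0.282,0, 0,0,0,-0.089,-0.023,-0.291,0]' 20
```

```text
time_s: 4.2
tool_pos: [439.1, -169.8, 163.6]
ee_rot: [0.992, 0.124, 0.0, -0.001]
wrist_force: [-1.7, 7.9, 8.7]
finger_gap: 24.3
finger_force: 20.0
```

```bash
python3 -m pendant '[0,0,0,-0.064,-0.016,-0.298,0, 0,0,0,-0.03,-0.007,-0.2,0, 0,0,0,-0.01,-0.003,-0.13,0, 0,0,0,0,0,-0.04,0, 0,0,0,0,0,0,0, 0,0,0,0,0,0,0, 0,0,0,0,0,0,0, 0,0,0,0,0,0,0]'; python3 -c "
from plant import env;s=env.state();print(s['torque'])"
```

```text
time_s: 5.0
tool_pos: [433.4, -171.2, 130.2]
ee_rot: [0.992, 0.124, -0.001, -0.001]
wrist_force: [-5.6, 6.5, 9.4]
finger_gap: 24.3
finger_force: 20.0
[ 1.54333763  1.11325914 -0.01561524]
```

```bash
python3 -m pendant '[0,0,0,0,0,-0.04,0, 0,0,0,0,0,0,0, 0,0,0,0,0,-0.04,0, 0,0,0,0,0,0,0, 0,0,0,0,0,-0.04,0, 0,0,0,0,0,0,0, 0,0,0,0,0,0,0, 0,0,0,0,0,0,0]'
```

```text
time_s: 5.8
tool_pos: [434.8, -171.0, 126.2]
ee_rot: [0.992, 0.124, 0.001, -0.0]
wrist_force: [-9.4, 10.9, 28.1]
finger_gap: 24.1
finger_force: 20.0
```

The force rose from 9 to 28 N with almost no travel, so the handle is on its stop. I'll take it back up along the arc.

```bash
python3 -m pendant '[0,0,0,0,0,0.16,0, 0,0,0,0.04,0.01,0.33,0, 0,0,0,0.064,0.016,0.298,0, 0,0,0,0.089,0.023,0.291,0, 0,0,0,0.113,0.029,0.282,0, 0,0,0,0.137,0.035,0.271,0, 0,0,0,0.159,0.04,0.258,0, 0,0,0,0.16,0.04,0.215,0]'
```

```text
time_s: 6.6
tool_pos: [471.4, -161.6, 228.3]
ee_rot: [0.992, 0.124, -0.001, -0.001]
wrist_force: [-5.5, -1.8, -31.7]
finger_gap: 24.4
finger_force: 20.0
```

```bash
python3 -m pendant '[0,0,0,0.02,0.006,0.027,0, 0,0,0,0,0,0,1, 0,0,0,0,0,0,1, 0,0,0,0,0,0,1, 0,0,0,0,0,0,1, 0,0,0,0,0,0,1, 0,0,0,0,0,0,1, 0,0,0,0,0,0,1]'
```

```text
time_s: 7.4
tool_pos: [472.9, -162.7, 230.6]
ee_rot: [0.992, 0.123, 0.0, 0.0]
wrist_force: [-0.5, -0.4, 0.2]
finger_gap: 72.4
finger_force: 0.0
```

The handle pulled up to its rest stop, reading −32 N, and is now released. I'll work out the hook poses and check the wrist.

```bash
python3 -m pendant '[0,0,0,0,0,0.4,1, 0,0,0,0,0,0.4,1, 0,0,0,0,0,0.4,1, 0,0,0,0,0,0.4,1, 0,0,0,0,0,0,1, 0,0,0,0,0,0,1, 0,0,0,0,0,0,1, 0,0,0,0,0,0,1]' ; python3 -c "
from plant import env;s=env.state();print(s['joint_pos'])
from fit import *
q=[488.547,-107.37,.25]
for P in [(-20,82,46),(-20,92.5,46),(-20,138,46),(-5,138,46)]: print(P,W(q,P))"
```

```text
time_s: 8.2
tool_pos: [472.5, -162.7, 309.6]
ee_rot: [0.992, 0.123, -0.001, -0.0]
wrist_force: [-0.1, -0.5, 0.4]
finger_gap: 87.1
finger_force: 0.0
[ 0.67218146  0.04862991 -0.44488325  1.63390915  0.02091967  1.46514886
 -1.09818732]
(-20, 82, 46) [448.88162691 -32.8672606   46.        ]
(-20, 92.5, 46) [446.28388533 -22.69368018  46.        ]
(-20, 138, 46) [435.02700519  21.39183501  46.        ]
(-5, 138, 46) [449.56069151  25.1028944   46.        ]
```

```bash
python3 -m pendant '[0,0,0.94,-0.04,0.217,0,1, 0,0,0.94,-0.04,0.217,0,1, 0,0,0.94,-0.04,0.217,0,1, 0,0,0.94,-0.04,0.217,0,1, 0,0,0.94,-0.04,0.217,0,1, 0,0,0.94,-0.04,0.217,0,1, 0,0,0.94,-0.04,0.217,0,1, 0,0,0.94,-0.04,0.217,0,1]'
```

```text
time_s: 9.0
tool_pos: [456.5, -75.5, 309.9]
ee_rot: [0.795, 0.606, -0.0, -0.0]
wrist_force: [0.2, -0.6, -0.7]
finger_gap: 87.1
finger_force: 0.0
```

```bash
python3 -m pendant '[0,0,0.94,-0.04,0.217,-0.5,1, 0,0,0.94,-0.04,0.217,-0.5,1, 0,0,0.94,-0.04,0.217,-0.5,1, 0,0,0.94,-0.04,0.217,-0.5,1, 0,0,0,0,0,-0.3,1, 0,0,0,0,0,0,1, 0,0,0,0,0,0,1, 0,0,0,0,0,0,1]';  python3 - <<'E'
from plant import env
import numpy as np
from scipy.spatial.transform import Rotation as R
s=env.state();print(R.from_quat(s['ee_rot']).as_matrix()[:,1],s['joint_pos'])
import cv2
i=env.get_image("scene")[150:290,325:445,::-1];t=env.get_image("top")[190:270,275:380,::-1];np.save("pics/a.npy",i)
a=cv2.resize(i,None,fx=3.2,fy=3.2,interpolation=3);b=cv2.resize(t,None,fx=3.8,fy=3.8,interpolation=3);c=np.zeros((max(len(a),len(b)),a.shape[1]+b.shape[1],3),np.uint8);c[:len(a),:a.shape[1]]=a;c[:len(b),a.shape[1]:]=b
cv2.imwrite("pics/h.png",cv2.convertScaleAbs(c,alpha=1.5)); print(c.shape)
E
```

```text
time_s: 9.8
tool_pos: [449.4, -32.7, 196.4]
ee_rot: [0.613, 0.79, 0.0, 0.001]
wrist_force: [-0.2, 0.3, 0.1]
finger_gap: 87.0
finger_force: 0.0
[0.96878393 0.24790357 0.00122893] [ 5.53566921e-01 -2.08364605e-03 -5.73922607e-01  1.91942353e+00
 -1.09012877e-03  1.22263193e+00  2.30531464e-01]
(448, 783, 3)
```

View pics/h.png

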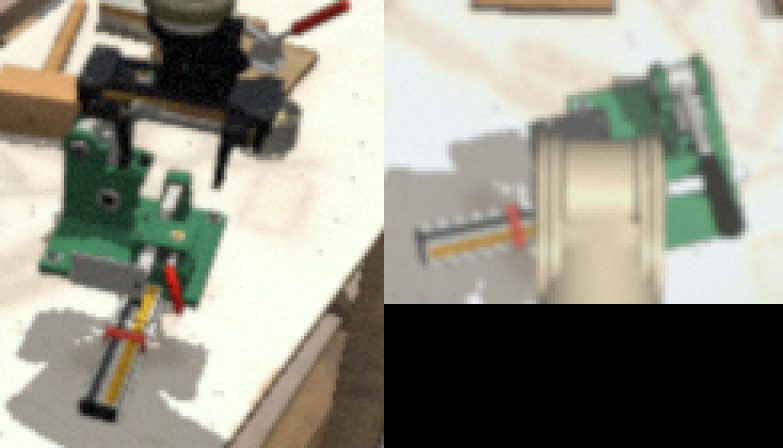

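The gripper is lined up across the leg, with fingertips at about (125,160) and (218,187) in the scene crop. The handle is back at rest. I'll check the tip projection against the calibration while coming down.

```bash
python3 -c "
from fit import *
T=np.array([449.4,-32.7,188.4]);d=np.array([.969,.248,0])
for k in(51,-51): print((proj('scene',T+k*d)[0]-(325,150)+.5)*3.2-.5)"
python3 -m pendant '[0,0,0,0,0,-0.5,1, 0,0,0,0,0,-0.5,1, 0,0,0,0,0,-0.5,1, 0,0,0,0,0,-0.4,1, 0,0,0,0,0,0,1, 0,0,0,0,0,0,1, 0,0,0,0,0,0,1, 0,0,0,0,0,0,1]'; python3 - <<'E'
from plant import env
import cv2,numpy as np
i=env.get_image("scene")[200:275,335:435,::-1]
cv2.imwrite("pics/i.png",cv2.convertScaleAbs(cv2.resize(i,None,fx=7,fy=7,interpolation=3),alpha=1.5))
E
```

```text
[122.98320328 162.11941408]
[222.47430686 182.54065397]
time_s: 10.7
tool_pos: [449.7, -32.6, 101.7]
ee_rot: [0.613, 0.79, 0.0, 0.001]
wrist_force: [-0.9, 0.5, -0.4]
finger_gap: 86.9
finger_force: 0.0
```

View pics/i.png

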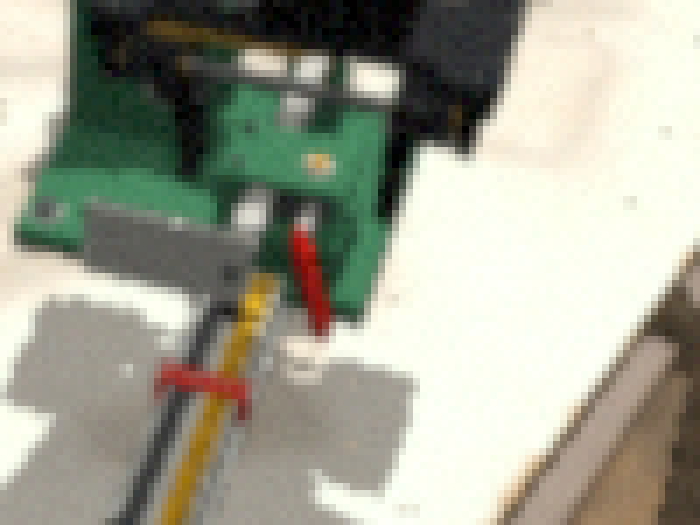

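The far finger, at (190,170), will come down behind the plate. The near finger, at (395,200), is clear of the red lever tip at (322,330). I'll descend, then move outward until the plate is touched.

```bash
python3 -m pendant '[0,0,0,0,0,-0.4,1, 0,0,0,0,0,-0.4,1, 0,0,0,0,0,-0.3,1, 0,0,0,0,0,0,1, 0,0,0,0,0,0,1, 0,0,0,0,0,0,1, 0,0,0,0,0,0,1, 0,0,0,0,0,0,1]'
```

```text
time_s: 11.55
tool_pos: [449.3, -32.6, 46.1]
ee_rot: [0.613, 0.79, 0.0, 0.001]
wrist_force: [-0.1, 0.4, 0.2]
finger_gap: 87.1
finger_force: 0.0
```

```bash
python3 -m pendant '[0,0,0,-0.02,0.08,0,1, 0,0,0,-0.02,0.08,0,1, 0,0,0,-0.02,0.08,0,1, 0,0,0,-0.02,0.08,0,1, 0,0,0,-0.02,0.08,0,1, 0,0,0,0,0,0,1, 0,0,0,0,0,0,1, 0,0,0,0,0,0,1]'
```

```text
time_s: 12.35
tool_pos: [444.0, -12.6, 45.6]
ee_rot: [0.613, 0.79, 0.0, 0.0]
wrist_force: [-0.4, -2.5, 3.0]
finger_gap: 86.8
finger_force: 1.8
```

```bash
python3 -m pendant '[0,0,0,-0.023,0.09,0,1, 0,0,0,-0.023,0.09,0,1, 0,0,0,-0.023,0.09,0,1, 0,0,0,-0.023,0.09,0,1, 0,0,0,-0.023,0.09,0,1, 0,0,0,-0.023,0.09,0,1, 0,0,0,0,0,0,1, 0,0,0,0,0,0,1]'; python3 - <<'E'
from plant import env
import cv2,numpy as np
a=np.mean([env.get_image("scene").astype(float) for _ in range(4)],0);np.save("pics/b.npy",a)
i=a[212:275,335:425,::-1].astype(np.uint8)
cv2.imwrite("pics/j.png",cv2.convertScaleAbs(cv2.resize(i,None,fx=8.8,fy=8.8,interpolation=3),alpha=1.6))
E
```

```text
time_s: 13.15
tool_pos: [437.1, 14.7, 45.5]
ee_rot: [0.613, 0.79, 0.0, 0.0]
wrist_force: [1.0, -4.4, 3.1]
finger_gap: 86.9
finger_force: 2.0
```

View pics/j.png

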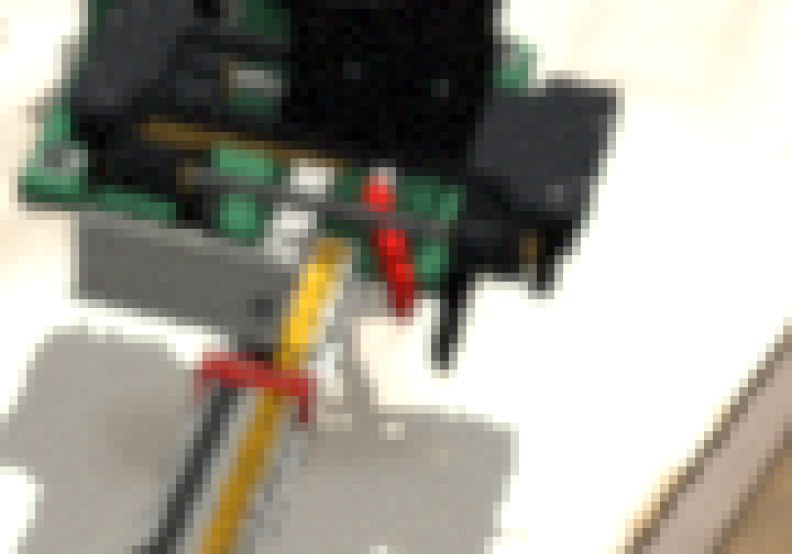

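The plate's outer face has corners at about (75,215), (75,298), (280,350) and (292,250). The cursor's red band runs (200,360)–(313,378). I'll measure both in the shear's y.

```bash
cat > m.py <<'E'
from fit import *
from scipy.ndimage import map_coordinates
q=[488.547,-107.37,.25]
def prof(im,n,xs,ys,z,f):
    v=[]
    for x in xs:
        p=np.array([proj(n,W(q,(x,y,z)))[0] for y in ys])
        c=[map_coordinates(im[:,:,k],[p[:,1],p[:,0]],order=1) for k in range(3)]
        v.append(f(*c))
    return np.mean(v,0)
ys=np.arange(120,182,2.)
red=lambda r,g,b:np.clip(r-1.6*g,0,None)
def cursor(im,n):
    v=prof(im,n,[-19,-15,12,15,19],ys,22,red); return v
if __name__=="__main__":
    print("cam",[(-cv2.Rodrigues(cam[n]["rvec"])[0].T@cam[n]["tvec"]).round() for n in cam])
    b=np.load("pics/b.npy"); t=np.mean([env.get_image("top").astype(float) for _ in range(4)],0);np.save("pics/tb.npy",t)
    for n,im in(("scene",b),("top",t)):
        v=cursor(im,n);print(n,v.round().astype(int),(v*ys).sum()/v.sum())
    # plate outer-face corners
    for u,x,z in(((75,214),75,78),((75,298),75,34),((280,350),-7,34),((292,252),-7,78)):
        px=(np.array(u)+.5)/8.8-.5+(335,212)
        r=least_squares(lambda s:proj("scene",W(q,(s[0],s[1],z)))[0]-px,[x,140]).x
        print("outer face: x should",x,"got",r.round(1),"-> mid y",(r[1]-3).round(1))
    s=env.state()["tool_pos"]; d=s[:2]-q[:2]; print("tcp loc",np.cos(.25)*d[0]+np.sin(.25)*d[1],-np.sin(.25)*d[0]+np.cos(.25)*d[1])
E
python3 m.py
```

```text
cam [array([ 22., 920., 972.]), array([ 352.,   16., 1940.])]
scene [ 0  0  0  0  0  0  0  0  0  0  0  0  0  0  3 14 30 40 43 39 22  5  0  0
  0  0  0  0  0  0  0] 155.4332225118935
top [0 0 0 0 0 0 0 0 0 0 0 0 0 0 0 0 0 0 0 0 0 0 0 0 0 0 0 0 0 0 0] nan
outer face: x should 75 got [ 75.3 149.8] -> mid y 146.8
outer face: x should 75 got [ 74.4 148.6] -> mid y 145.6
outer face: x should -7 got [ -7.1 150. ] -> mid y 147.0
outer face: x should -7 got [ -7.1 143.1] -> mid y 140.1
tcp loc -19.65219981740138 130.70286059813796m.py:19: RuntimeWarning: invalid value encountered in scalar divide
  v=cursor(im,n);print(n,v.round().astype(int),(v*ys).sum()/v.sum())
```

```bash
python3 - <<'E'
from m import *
S=np.load("pics/scene.npy").astype(float);T=np.load("pics/top.npy").astype(float);B=np.load("pics/b.npy")
g=lambda r,g,b:(r+g+b)/3
ys=np.arange(138,170,1.)
for nm,n,im in(("s0","scene",S),("sB","scene",B),("t0","top",T)):
    for f,l in((red,"red"),(g,"gray")):
        print(nm,l,prof(im,n,[-19,-16,12,15,19] if n=="scene" else [-15,-10,0,10,15],ys,22,f)[::1].round().astype(int))
ye=np.arange(244,276,2.)
for n,im in(("scene",B),("top",T)): print(n,"end",prof(im,n,[-12,0,12],ye,18,g).round().astype(int))
# initial plate outer corners from s1.png crop (4.2x)
for u,x,z in(((93,331),75,78),((93,370),75,34),((188,350),-7,78)):
    px=(np.array(u)+.5)/4.2-.5+(325,150)
    print(x,least_squares(lambda s:proj("scene",W(q,(s[0],s[1],z)))[0]-px,[x,140]).x)
# grey plate profile up its outer face at fixed y: bottom edge in z, x=30..60, initial vs now
z=np.arange(14,100,3.)
for nm,im,y in(("s0",S,108),("sB",B,149.3)):
    v=[]
    for x in(25,35,45,55,65):
        p=np.array([proj("scene",W(q,(x,y,k)))[0] for k in z]); v.append(map_coordinates(im.mean(2),[p[:,1],p[:,0]],order=1))
    print(nm,list(zip(z.astype(int),np.mean(v,0).astype(int))))
E
```

```text
s0 red [ 0  0  0  0  0  0  0  0  2  8 14 22 31 40 49 54 57 58 57 54 46 33 17  5
  0  0  0  0  0  0  0  0]
s0 gray [116 115 113 112 110 108 107 105 104 102 101 100  98  95  93  90  87  83
  80  76  74  76  78  81  85  87  89  91  94  97  98  99]
sB red [ 0  0  0  0  0  0  0  0  0  0  2  7 13 22 30 36 39 42 43 43 39 31 22 12
  5  2  0  0  0  0  0  0]
sB gray [ 93  97 100 102 103 102 101  98  94  90  86  81  77  73  69  65  63  61
  59  56  55  55  56  58  59  60  61  62  63  64  65  65]
t0 red [0 0 0 0 0 0 0 1 3 6 8 8 8 4 0 0 0 0 0 0 0 0 0 0 0 0 0 0 0 0 0 0]
t0 gray [118 116 114 113 111 110 109 108 108 107 106 106 106 106 106 106 107 109
 111 113 115 117 120 121 122 123 124 125 125 125 125 125]
scene end [71 70 68 58 44 31 20 11  9  7  7  9 23 41 61 81]
top end [124 116 104  94  92 100 115 133 145 154 158 160 161 161 160 159]
75 [ 74.74104184 109.63025564]
75 [ 73.91182825 107.33564738]
-7 [ -3.28196805 106.555551  ]
s0 [(np.int64(14), np.int64(163)), (np.int64(17), np.int64(163)), (np.int64(20), np.int64(163)), (np.int64(23), np.int64(162)), (np.int64(26), np.int64(158)), (np.int64(29
[... 893 characters left out ...]
4(158)), (np.int64(32), np.int64(140)), (np.int64(35), np.int64(111)), (np.int64(38), np.int64(80)), (np.int64(41), np.int64(66)), (np.int64(44), np.int64(61)), (np.int64(47), np.int64(60)), (np.int64(50), np.int64(61)), (np.int64(53), np.int64(61)), (np.int64(56), np.int64(61)), (np.int64(59), np.int64(62)), (np.int64(62), np.int64(61)), (np.int64(65), np.int64(61)), (np.int64(68), np.int64(61)), (np.int64(71), np.int64(62)), (np.int64(74), np.int64(69)), (np.int64(77), np.int64(74)), (np.int64(80), np.int64(73)), (np.int64(83), np.int64(56)), (np.int64(86), np.int64(40)), (np.int64(89), np.int64(33)), (np.int64(92), np.int64(29)), (np.int64(95), np.int64(22)), (np.int64(98), np.int64(16))]
```

```bash
python3 - <<'E'
from m import *
from scipy.stats import norm
S=np.load("pics/scene.npy").astype(float);T=np.load("pics/top.npy").astype(float);B=np.load("pics/b.npy")
F=norm.cdf
ys=np.arange(136,176,.5)
camW={n:(-cv2.Rodrigues(cam[n]["rvec"])[0].T@cam[n]["tvec"]) for n in cam}
def loc(p): d=p[:2]-q[:2];c,s=np.cos(.25),np.sin(.25);return c*d[0]+s*d[1],-s*d[0]+c*d[1],p[2]
C={n:loc(camW[n]) for n in cam}; print(C)
fr=4*(C["scene"][1]-150)/(C["scene"][2]-22); print("front",fr)
for nm,n,im in(("s0","scene",S),("sB","scene",B),("t0","top",T)):
  for xs in([-20,-18,-16],[12,14,16,18,20],[-5,0,5]):
    v=prof(im,n,xs,ys,22,lambda r,g,b:r-(g+b)/2 if 0 else r-g)
    w=fr if n=="scene" else 0
    mod=lambda k:k[1]*(F((ys-k[0]+6)/k[3])-F((ys-k[0]-6)/k[3]))+k[2]*(F((ys-k[0]-6)/k[3])-F((ys-k[0]-6-max(w,.01))/k[3]))-k[4]*np.exp(-.5*((ys-k[0])/k[3])**2)+k[5]+k[6]*(ys-150)
    r=least_squares(lambda k:mod(k)-v,[151,60,30,2,5,0,0],bounds=([140,0,0,1,0,-50,-3],[165,300,200,6,60,60,3]))
    print(nm,xs[0],"c=%.1f A=%.0f B=%.0f s=%.1f C=%.0f"%tuple(r.x[:5]),"rms%.1f"%np.sqrt(np.mean(r.fun**2)))
z=np.arange(20,92,1.)
for nm,im,y in(("s0",S,108.),("sB",B,149.)):
  tw=6*(C["scene"][2]-78)/(C["scene"][1]-y); ky=(C["scene"][1]-y)/(C["scene"][2]-56)
  for xs in([25,35],[45,55],[65,70]):
    p=[];v=0
    for x in xs:
        p=np.array([proj("scene",W(q,(x,y,k)))[0] for k in z]); v=v+map_coordinates(im.mean(2),[p[:,1],p[:,0]],order=1)/len(xs)
    mod=lambda k:k[1]+(k[2]-k[1])*F((z-34-k[0])/k[5])+(k[3]-k[2])*F((z-78-k[0])/k[5])+(k[4]-k[3])*F((z-78-tw-k[0])/k[5])
    r=least_squares(lambda k:mod(k)-v,[0,160,60,110,60,2.],loss="soft_l1",f_scale=5)
    print(nm,xs,"dz=%.1f"%r.x[0],"mid y=%.1f"%(y-3-r.x[0]*ky),"s=%.1f"%r.x[5],r.x[1:5].round())
E
```

```text
{'scene': (np.float64(-197.81427306726113), np.float64(1110.462965421607), np.float64(971.9448527269639)), 'top': (np.float64(-101.52152683906506), np.float64(152.73509101863795), np.float64(1939.7058004343594))}
front 4.044289361280075
s0 -20 c=153.7 A=108 B=5 s=4.4 C=13 rms1.6
s0 12 c=153.4 A=119 B=0 s=4.3 C=10 rms2.1
s0 -5 c=153.5 A=106 B=0 s=3.9 C=6 rms2.3
sB -20 c=154.8 A=69 B=13 s=4.7 C=0 rms1.2
sB 12 c=154.2 A=75 B=6 s=4.7 C=0 rms1.4
sB -5 c=153.9 A=80 B=0 s=4.2 C=8 rms1.7
t0 -20 c=148.5 A=67 B=200 s=3.6 C=3 rms0.6
t0 12 c=148.5 A=70 B=0 s=4.3 C=6 rms0.4
t0 -5 c=148.6 A=71 B=0 s=3.6 C=0 rms0.4
s0 [25, 35] dz=-1.9 mid y=107.0 s=4.2 [165.  60. 160.  60.]
s0 [45, 55] dz=-2.0 mid y=107.2 s=4.3 [168.  60. 170.  60.]
s0 [65, 70] dz=-1.8 mid y=107.0 s=4.4 [167.  60. 165.  59.]
sB [25, 35] dz=0.7 mid y=145.2 s=3.3 [158.  63.  81.   9.]
sB [45, 55] dz=0.9 mid y=145.1 s=3.0 [153.  63.  77.  41.]
sB [65, 70] dz=0.7 mid y=145.2 s=3.4 [155.  64.  78.  29.]
```

Both cameras put the cursor at y≈150.5–151 in the shear's frame. Plate travel in the images (38 mm) and the hook position agree on 143.1 now. I'll draw out another 7.5 mm.

```bash
cat > st.py <<'E'
from m import *
from scipy.spatial.transform import Rotation as R
s=env.state(); p=s["tool_pos"]; d=p[:2]-q[:2];c,k=np.cos(.25),np.sin(.25);f=s["wrist_force"]
print("loc x %.1f y %.1f z %.1f gap %.1f ff %.1f"%(c*d[0]+k*d[1],-k*d[0]+c*d[1],p[2],s["finger_gap"],s["finger_force"]),"F loc %.1f %.1f %.1f"%(c*f[0]+k*f[1],-k*f[0]+c*f[1],f[2]))
E
python3 -m pendant '[0,0,0,-0.018,0.072,0,1, 0,0,0,-0.019,0.073,0,1, 0,0,0,0,0,0,1, 0,0,0,0,0,0,1, 0,0,0,0,0,0,1, 0,0,0,0,0,0,1, 0,0,0,0,0,0,1, 0,0,0,0,0,0,1]' 30 >/dev/null; python3 st.py
python3 -m pendant '[0,0,0,0.036,0.009,0,0.8, 0,0,0,0.036,0.009,0,0.7, 0,0,0,0.036,0.009,0,0.65, 0,0,0,0.036,0.009,0,0.6, 0,0,0,0,0,0,0.6, 0,0,0,0,0,0,0.6, 0,0,0,0,0,0,0.6, 0,0,0,0,0,0,0.6]' 30 >/dev/null;python3 st.py
```

```text
loc x -19.7 y 138.2 z 45.5 gap 87.1 ff 2.3 F loc 1.1 -4.3 3.4
loc x -11.7 y 137.5 z 45.6 gap 52.4 ff 5.3 F loc 5.2 -8.3 -0.9
```

```bash
python3 -m pendant '[0,0,0,0.02,0.029,0,0.5, 0,0,0,0.025,0.006,0,0.42, 0,0,0,0.025,0.006,0,0.4, 0,0,0,0,0,0,0.4, 0,0,0,0,0,0,0.4, 0,0,0,0,0,0,0.4, 0,0,0,0,0,0,0.4, 0,0,0,0,0,0,0.4]' 30 >/dev/null;python3 st.py
python3 - <<'E'
from m import *
from scipy.stats import norm
F=norm.cdf
b=np.mean([env.get_image("scene").astype(float) for _ in range(4)],0);np.save("pics/c.npy",b)
z=np.arange(20,92,1.);y=156.;C=(-198,1110.5,972)
tw=6*(C[2]-78)/(C[1]-y); ky=(C[1]-y)/(C[2]-56)
for xs in([25,35],[45,55],[65,70]):
    v=0
    for x in xs:
        p=np.array([proj("scene",W(q,(x,y,k)))[0] for k in z]); v=v+map_coordinates(b.mean(2),[p[:,1],p[:,0]],order=1)/len(xs)
    mod=lambda k:k[1]+(k[2]-k[1])*F((z-34-k[0])/k[5])+(k[3]-k[2])*F((z-78-k[0])/k[5])+(k[4]-k[3])*F((z-78-tw-k[0])/k[5])
    r=least_squares(lambda k:mod(k)-v,[0,160,60,80,30,2.],loss="soft_l1",f_scale=5)
    print("mid y=%.1f"%(y-3-r.x[0]*ky),"s=%.1f"%r.x[5],r.x[1:5].round())
i=b[212:275,335:425,::-1].astype(np.uint8)
cv2.imwrite("pics/k.png",cv2.convertScaleAbs(cv2.resize(i,None,fx=8.8,fy=8.8,interpolation=3),alpha=1.6))
E
```

```text
loc x -7.4 y 138.1 z 45.8 gap 35.0 ff 5.9 F loc 6.4 -10.6 -1.8
mid y=152.2 s=3.4 [148.  62. 108.  21.]
mid y=153.0 s=4.1 [159.  62. 157.  23.]
mid y=153.0 s=4.1 [169.  63. 119.  31.]
```

View pics/k.png

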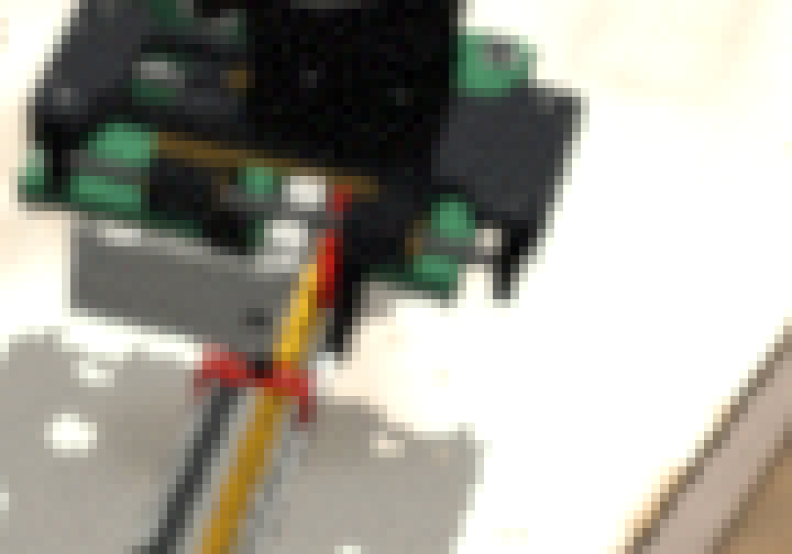

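The lever, from (340,190) to (328,300), is nearly shut and the plate is within about 1 mm of the line. I'll add 0.5 mm and close fully.

```bash
python3 -m pendant '[0,0,0,0.012,0.013,0,0.35, 0,0,0,0.012,0.003,0,0.3, 0,0,0,0.01,0.003,0,0.25, 0,0,0,0.01,0.003,0,0.1, 0,0,0,0,0,0,0, 0,0,0,0,0,0,0, 0,0,0,0,0,0,0, 0,0,0,0,0,0,0]' 30 >/dev/null;python3 st.py
```

```text
loc x -4.5 y 138.2 z 45.8 gap 22.4 ff 31.5 F loc 8.5 -11.5 -5.4
```

```bash
python3 -m pendant '[0,0,0,0,0,0,0, 0,0,0,0,0,0,0, 0,0,0,0,0,0,0, 0,0,0,0,0,0,0, 0,0,0,0,0,0,0, 0,0,0,0,0,0,0, 0,0,0,0,0,0,0, 0,0,0,0,0,0,0]' 30; python3 st.py
python3 - <<'E'
from m import *
from scipy.stats import norm
F=norm.cdf
b=np.mean([env.get_image("scene").astype(float) for _ in range(4)],0)
z=np.arange(20,92,1.);y=156.;C=(-198,1110.5,972)
tw=6*(C[2]-78)/(C[1]-y); ky=(C[1]-y)/(C[2]-56)
for xs in([25,35],[45,55],[65,70]):
    v=0
    for x in xs:
        p=np.array([proj("scene",W(q,(x,y,k)))[0] for k in z]); v=v+map_coordinates(b.mean(2),[p[:,1],p[:,0]],order=1)/len(xs)
    mod=lambda k:k[1]+(k[2]-k[1])*F((z-34-k[0])/k[5])+(k[3]-k[2])*F((z-78-k[0])/k[5])+(k[4]-k[3])*F((z-78-tw-k[0])/k[5])
    r=least_squares(lambda k:mod(k)-v,[0,160,60,80,30,2.],loss="soft_l1",f_scale=5)
    print("mid y=%.1f"%(y-3-r.x[0]*ky))
i=b[150:275,335:425,::-1].astype(np.uint8)
cv2.imwrite("pics/l.png",cv2.convertScaleAbs(cv2.resize(i,None,fx=4.7,fy=4.7,interpolation=3),alpha=1.6))
E
```

```text
time_s: 17.75
tool_pos: [450.0, 25.5, 45.8]
ee_rot: [0.613, 0.79, 0.001, 0.002]
wrist_force: [13.3, -8.7, -5.1]
finger_gap: 22.5
finger_force: 31.5
loc x -4.4 y 138.2 z 45.8 gap 22.5 ff 31.5 F loc 10.8 -11.7 -5.1
mid y=152.4
mid y=153.3
mid y=153.1
```

View pics/l.png

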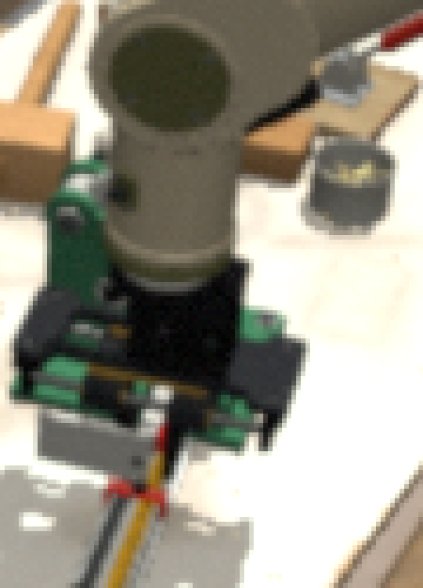

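The lever lies shut along the leg, at (165,440). The plate edge, at (40..150,450), stands over the cursor within about 1 mm, and the handle is up. I'll hand the job in, still gripping.

```bash
python3 -c "
from plant import env
print(env.finish_job())"
```

```text
the job is handed in; nothing more can be done
None
```

I worked the handle down to its stop and back up, drew the leg out until the stop plate stood over the cursor line (within about 1 mm by camera), closed the cam lever, and handed the job in with the gripper still squeezing leg and lever; I have no verdict back.

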